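# Unlock the biscuit keeper and slide its cover open

## Task

Open the wooden biscuit keeper on the counter: lift the red tin off its rear deck and set it down gently, upright and wholly on the round cork trivet, push the orange lock tab fully outwards so the bolt frees the green cover, then slide the cover all the way back over the deck. Leave the lock freed and the cover fully open, do not shove the tin with the cover, and leave the other things on the counter where they stand.

Things in the scene. Friction and masses are not known exactly. Their poses are not given: they have to be found in the camera images.
- keeper: Biscuit keeper, a fixed light-wood box 270 (its x) x 146 (y) x 80 mm high; yaw varies. Origin: centre of its underside. The -x half is a bin under the green cover, the +x half a solid deck 66 mm high. 8 mm thick rims on both long sides rise to 80 mm. A metal ledge for the lock (42 mm along x, centred at x = 11 mm, fences to 74 mm) sticks out of the +y side to y = 168 mm.
- cover (a joint): Slide of the green cover along the keeper's +x, m: 0 shut, 0.115 fully open over the deck (end stop). About 3 N friction; stays where left. Plate 130 x 126 x 8 mm, top at 75 mm; shut, it spans keeper x = -130 to 0 mm. The bolt, just ahead of its +x edge, blocks it; a tin on the deck is in its way.
- cover_bar (a point): Top centre of the dark bronze bar on the cover, 90 mm along the keeper's y, 14 mm thick along x, from 75 to 108 mm above the counter. Cover shut: at keeper x = -100, y = 0 mm; travels with the cover. Axes parallel to the keeper's. Push its -x face towards +x.
- lock (a joint): Slide of the lock along the keeper's +y (outwards), in m: 0 = bolt fully across the cover's front edge, 0.045 = fully out (end stop). The cover is free from about 0.026. About 3 N of friction; stays where it is left. Starts between 0 and 0.008.
- lock_tab (a point): Top centre of the upright orange tab, 26 mm along the keeper's x, 10 mm thick along y, from 79 to 113 mm above the counter. At lock = 0 it is at keeper x = 11, y = 94 mm; travels with the lock. Axes parallel to the keeper's. It stands on a steel bolt, 14 mm wide, top at 79 mm, reaching 56 mm inwards (-y) of the tab's centre. Push its inner (-y) face outwards.
- tin: Loose red-labelled tin, upright cylinder 58 mm in diameter, 95 mm high, 0.17 to 0.35 kg, standing on the keeper's deck. Origin: centre of its underside, z up its axis.
- trivet: Fixed flat round cork trivet, 124 mm in diameter, 10 mm thick. Origin: centre of its underside. May be at the left or right of the keeper.
- bowl: Bystander: blue bowl, 136 mm across, 60 mm high. Origin: centre of its underside.
- oil: Bystander: amber oil bottle, 60 mm in diameter, 200 mm high, standing close to the keeper's -y side beside the deck. Origin: centre of its underside.
- mill: Bystander: dark wooden pepper mill, 52 mm in diameter, 135 mm high, standing close to the keeper's +y side beside the bin. Origin: centre of its underside.
- mug: Bystander: white mug, 80 mm in diameter, 90 mm high, handle at its +y. Origin: centre of its underside.
- jam: Bystander: glass jar with yellow cap, 72 mm in diameter, 100 mm high. Origin: centre of its underside.

How it is judged (in metres and radians):
On the way, in this order (a step that is already met when the one before it is completed fails the run):
1. the lock slide is pushed fully out while the cover is still shut (value of joint lock above 0.036 m and value of joint cover below 0.012 m), for 0.1 s.
2. the cover is slid fully open (value of joint cover above 0.107 m), for 0.2 s.
At the end, for the whole second after the job is handed in: The cover is open to within 8 mm of its end stop, the lock slide is within 9 mm of its outer stop, and the tin stands upright (within 0.1 rad), at rest and flat on the trivet, its centre within 34 mm of the trivet's centre (value of joint cover above 0.107 m and value of joint lock above 0.036 m and horizontal distance between tin and trivet below 0.034 m and z of tin in the frame of trivet between 0.006 and 0.015 m and angle between tin's own z axis and vertical below 0.1 rad and linear speed of tin below 0.02 m/s and velocity of joint cover below 0.01 m/s); the robot touches nothing.
It fails at once if the cover is forced past the bolt (value of joint cover above 0.018 m and value of joint lock below 0.02 m).
It fails at once if the cover shoves the tin (contact force between cover and tin above 2 N).
It fails at once if the tin is tipped over (angle between tin's own z axis and vertical above 0.7 rad).
It fails at once if the tin is dropped onto the trivet from more than 30 mm (horizontal distance between tin and trivet below 0.08 m and z of tin in the frame of trivet above 0.04 m and contact force between the fingers and tin below 0.1 N).
It fails at once if another thing on the counter is moved more than 30 mm or tipped (distance of any of bowl, oil, mill, mug, jam from where it was at the start of the episode above 0.03 m or angle between any of bowl, oil, mill, mug, jam's own z axis and vertical above 0.4 rad).
It also fails if it takes over 61 s, if anything falls off the work surface, if the arm or the gripper's body presses on something with over 40 N, if the wrist force passes 120 N, or if a joint passes its speed limit or range.

## Robot

A 7-joint arm with a two-finger parallel gripper is mounted at the origin on the work surface. World frame = base frame: x ahead of the robot, y to its left, z up, the work surface at z = 0. Lengths are in m, angles in degrees, forces in N, time in s.
With the tool pointing down it reaches from about 0.425 to 0.825 m from the base axis. Payload 3.6 kg.
Tool frame: the origin (TCP) lies on the centre line of the jaws, within the pads' length; the fingertips stand 14 mm ahead of it and the grasp point (between the pads) lies 5 mm behind it; z points along the fingers, y is the line along which they close (so a half turn about z gives the same grasp; the last joint's range is limited). The gripper opens to 85 mm and grips with 20 to 120 N. Pads are 22 mm wide; open, the fingers measure 114 mm over their backs; the gripper's body (76 mm by 85 mm) begins 54 mm behind the grasp point. The pads swing forward as they close: fully open they stand 13 mm farther back than shut.
Start: joints at [-71.534, 35.231, -0.722, 81.555, 0.464, 63.22, -2.315], TCP at [0.222, 0.611, 0.245] pointing down, gripper open.
Joint ranges: [-178.69, 178.69], [-17.37, 117.87], [-77.05, 75.6], [15.02, 138.74], [-78.02, 258.01], [0.78, 113.62], [-162.83, 162.83]. Speed limits (degrees/s): [159.86, 159.86, 180, 180, 180, 180, 180].

## Interface

Orientations are given as a 3x3 rotation matrix whose columns are the frame's x, y, z axes.
In Python, from rig import arm, imaging, close_job gives the robot as it stands.
- The arm moves only by the tool apply_moves, never from a script. Its argument "targets" is a list of rows, each a list of 7 numbers: the shift along the tool's x, y, z as a fraction of full scale, then the turn, a rotation vector about the tool's x, y, z as a fraction of full scale, then the opening, from -1 (shut) to 1 (fully open), so that 0 is half open. A call has 1 to 8 rows; each row is the pose to reach, as a shift and turn from the pose commanded when the call began, along the tool's axes at that moment; what a row does not reach only later rows make up. Full scale, the value 1, is 0.25 m for a shift and 0.5 rad for a turn. A row lasts 1/12 s, in which the tool goes at most 41.7 mm and 7.16 degrees, less where a joint would pass 70% of its speed; a pose out of reach is approached as far as the arm can. A call with a number of a shift or a turn outside -1 to 1 is refused whole. A call with a gripper value outside its range is refused whole. The fingers move at their own pace and stop on an object; "grip_force" is the grip in N (left out, the last holds). Time passes only in rows, so rows that repeat a pose let the fingers close. It gives the time, the measured TCP pose, the force, the opening and the grip force at its end, in the units of the state.
- arm.read_state(): the state, without advancing time (a new reading comes with each control period).
- imaging.read_camera(name): name is "scene" or "top" or "wrist"; returns a dict with "frame" (420x560x3 uint8, red, green, blue), "fov_y" (degrees; the focal length in pixels is half the picture's height over the tangent of half this angle, whatever the lens; pixels are square), "cx", "cy" (the principal point, pixels), "view" (4x4, takes a point from world to camera coordinates); the wrist camera has in their place "T_tool_cam" (4x4, takes a point from camera to tool coordinates, whose origin is the TCP and whose axes are the flange's). Camera axes: x right, y down, z forward; pixel columns grow to the right and rows downward; lengths in m; the calibration is good to about 2 mm. A picture is of the moment at which its call begins: read the wrist's pose just before it. There is no depth.
- close_job(): hands the job in; it is judged then, once.
The state is a dict: "time_s": time; "q": joint angles; "qd": joint speeds; "joint_torque": joint torques, N m; "eef_pos": TCP position; "tool_rot": TCP orientation; "wrist_force": force on the tool from outside, world axes, zero at the start; "torque": the same for the moment, N m; "grip_width": finger opening in m; "grasp_force": force on a finger pad.
Only numpy, scipy, OpenCV 4.12 (cv2) and the standard library are available. Lean on these libraries where they do the work, as an engineer would, in place of code of your own. Each camera call takes 0.05 s, during which the arm holds its last target. There are 200 camera calls.

## Working session

There is one attempt and no reset: what is moved stays moved. The work goes in short steps, Python scripts to look and compute and a tool call to move; the robot and the scene stay as the last step left them, time stands still between calls to the robot, and variables do not carry over. Pictures are saved under pics/ and viewed, at most 10 in all, crops included, and the job is handed in when it is done.

Besides the shell and the picture viewer there is one more tool, called after "Call:" in YAML: its name, and indented under it one key for each argument. apply_moves: Moves the arm, as the interface text tells. Its arguments: {"type":"object","properties":{"targets":{"type":"array","items":{"type":"array","items":{"type":"number"}}},"grip_force":{"type":"number"}},"required":["targets"]}

```bash
mkdir -p pics; cat > h.py <<'E'
import numpy as np,cv2
from rig import arm,imaging
def cam(n):
    s=arm.read_state(); c=imaging.read_camera(n); f=np.array(c['frame']); 
    F=f.shape[0]/2/np.tan(np.radians(c['fov_y'])/2)
    if 'view' in c: T=np.linalg.inv(np.array(c['view']))
    else:
        E=np.eye(4);E[:3,:3]=s['tool_rot'];E[:3,3]=s['eef_pos'];T=E@np.array(c['T_tool_cam'])
    return f,F,c['cx'],c['cy'],T
def ray(C,u,v,z):
    f,F,cx,cy,T=C
    d=T[:3,:3]@np.array([(u-cx)/F,(v-cy)/F,1]);o=T[:3,3]
    return o+d*(z-o[2])/d[2]
def save(n,f): cv2.imwrite('pics/'+n+'.png',cv2.cvtColor(f,cv2.COLOR_RGB2BGR))
E
python3 - <<'E'
from h import *
for n in('scene','top'):
    C=cam(n);save(n,C[0]);print(n,C[1:4],C[4].round(3))
    np.save(n+'.npy',C[0])
print(arm.read_state())
E
```

```text
scene (np.float64(485.32455874755215), 285.4961154135233, 211.84050478806336) [[-0.844  0.453 -0.288  0.898]
 [ 0.537  0.709 -0.457  0.513]
 [-0.003 -0.54  -0.842  1.046]
 [ 0.     0.     0.     1.   ]]
top (np.float64(499.238214639303), 276.8584257189803, 203.37532564366668) [[-0.004 -0.983  0.183  0.313]
 [-1.     0.007  0.014 -0.007]
 [-0.015 -0.183 -0.983  1.517]
 [ 0.     0.     0.     1.   ]]
{'time_s': 0.1, 'q': array([-71.53195464,  35.28502106,  -0.72338576,  81.63424468,
         0.4636351 ,  63.2193156 ,  -2.31362473]), 'qd': array([-0.08721911, -0.1718122 ,  0.09803351, -0.1293281 ,  0.05216131,
       -0.04264322, -0.00273827]), 'joint_torque': array([ 9.47527769e-04, -4.70382607e+01,  2.60194056e-01, -1.71571219e+01,
        1.00850308e-02,  5.86329319e-03, -1.29121119e-05]), 'eef_pos': array([0.221921  , 0.6102283 , 0.24422688]), 'tool_rot': array([[-9.39804345e-01,  3.41712108e-01, -7.92470569e-04],
       [ 3.41713026e-01,  9.39801694e-01, -2.23240190e-03],
       [-1.80735757e-05, -2.36881852e-03, -9.99997194e-01]]), 'wrist_force': array([-0.24458753,  0.49676634, -0.03130217]), 'torque': array([ 0.00767319, -0.00188574,  0.00914138]), 'grasp_force': 0.0, 'grip_width': 0.08536248517991836}
```

View pics/top.png

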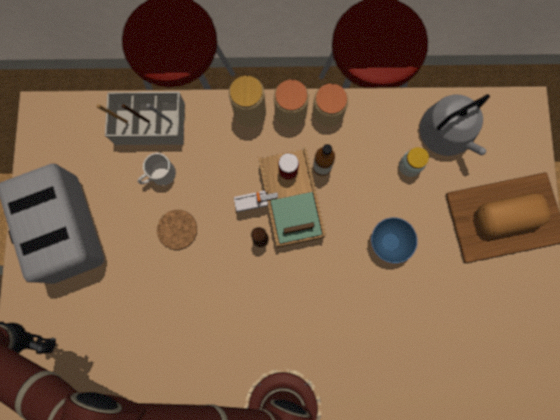

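View pics/scene.png

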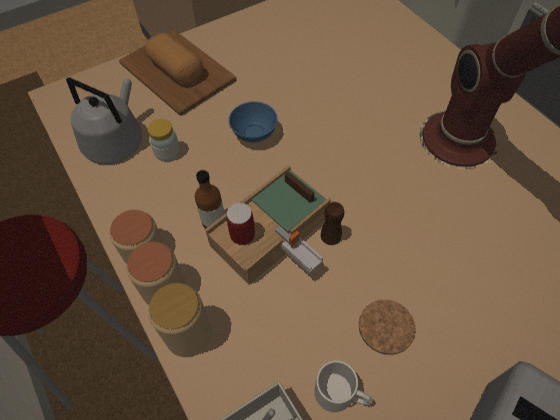

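The top view shows the keeper at about (290,200) with its +x pointing up the picture. The tin is at (289,166), the lock tab at about (262,198), the trivet at (177,230), the oil bottle at (324,160) and the mill at (260,238). The scene view agrees.

```bash
python3 - <<'E'
from h import *
H={}
def blob(C,lo,hi,box,name):
    hsv=cv2.cvtColor(C[0],cv2.COLOR_RGB2HSV);m=cv2.inRange(hsv,lo,hi);z=np.zeros_like(m);x0,y0,x1,y1=box;z[y0:y1,x0:x1]=m[y0:y1,x0:x1]
    cs,_=cv2.findContours(z,0,2)
    c=max(cs,key=cv2.contourArea);r=cv2.minAreaRect(c);print(name,[np.round(t,1) for t in r],cv2.contourArea(c));return c,r
C=cam('top')
c,r=blob(C,(60,40,40),(95,255,255),(250,170,340,260),'cover')
P=np.array([ray(C,*p,.075)[:2] for p in cv2.boxPoints(r)]);print(P.round(3),P.mean(0),np.linalg.norm(np.diff(P,axis=0),axis=1))
c,r=blob(C,(5,60,40),(25,255,255),(150,205,205,255),'trivet');print(ray(C,*r[0],.01), r[1][0]/C[1]*1.45)
c,r=blob(C,(0,0,110),(179,90,255),(272,145,305,185),'tintop');print(ray(C,*r[0],.095+.066),r[1][0]/C[1]*1.3)
c,r=blob(C,(3,150,110),(14,255,255),(245,180,285,215),'tab');print(ray(C,*r[0],.113))
c,r=blob(C,(0,0,0),(179,255,75),(245,222,273,255),'mill');print(ray(C,*r[0],.08))
save('topz',cv2.resize(C[0][130:270,150:350],None,fx=4,fy=4,interpolation=cv2.INTER_CUBIC))
E
```

```text
cover [array([296. , 217.3]), array([42.6, 41.8]), np.float64(78.7)] 1654.0
[[ 0.59   0.03 ]
 [ 0.614 -0.091]
 [ 0.49  -0.113]
 [ 0.467  0.006]] [ 0.54005653 -0.04214169] [0.12307097 0.1257259  0.12114999]
trivet [array([177. , 229.5]), array([49., 54.]), np.float64(90.0)] 2646.0
[0.51455403 0.31927235 0.01      ] 0.14231682975497628
tintop [array([288., 162.]), array([18., 20.]), np.float64(90.0)] 282.0
[ 0.6831353  -0.01955062  0.161     ] 0.04687141191085778
tab [array([258. , 196.5]), array([7., 2.]), np.float64(90.0)] 8.0
[0.59471476 0.06691327 0.113     ]
mill [array([259.5, 238. ]), array([20., 15.]), np.float64(90.0)] 234.0
[0.47893656 0.06399258 0.08      ]
```

View pics/topz.png

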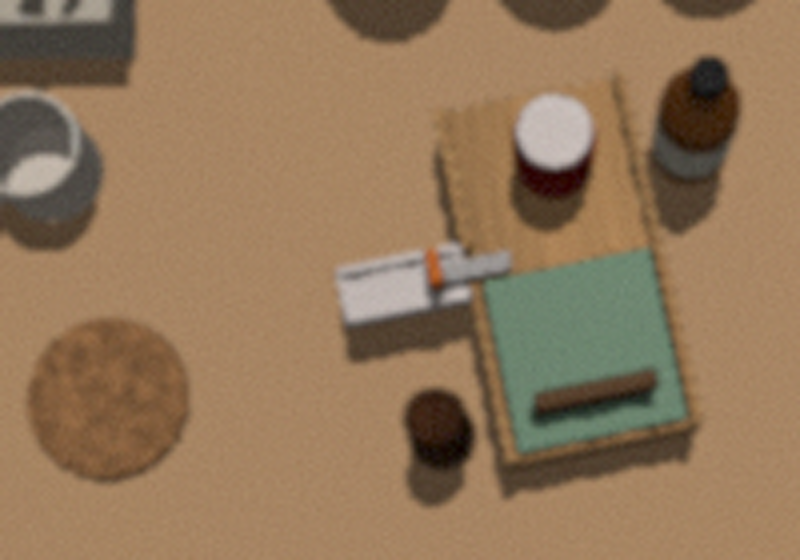

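```bash
cat > go.py <<'E'
import sys;from h import *
from scipy.spatial.transform import Rotation as Ro
def go(x,y,z,yaw):
    s=arm.read_state();R=np.array(s['tool_rot']);a=np.radians(yaw)
    Y=np.array([np.cos(a),np.sin(a),0]);Z=np.array([0,0,-1.]);T=np.c_[np.cross(Y,Z),Y,Z]
    d=R.T@(np.array([x,y,z])-s['eef_pos'])/.25;r=Ro.from_matrix(R.T@T).as_rotvec()/.5
    print('shift',d.round(3),'turn',r.round(3),'rows',np.linalg.norm(d)*.25/.0417,'t',s['time_s'])
if __name__=='__main__': go(*map(float,sys.argv[1:5]))
E
python3 go.py .683 -.02 .26 11
```

```text
shift [-2.595 -1.74  -0.059] turn [-4.00e-03  2.00e-03  2.06e+00] rows 18.731758900260964 t 0.15
```

Call:
apply_moves:
  targets:
    - [-0.13,-0.09,0,0,0,0.1,1]
    - [-0.3,-0.2,0,0,0,0.22,1]
    - [-0.45,-0.3,-0.02,0,0,0.35,1]
    - [-0.6,-0.4,-0.02,0,0,0.48,1]
    - [-0.75,-0.5,-0.03,0,0,0.6,1]
    - [-0.88,-0.58,-0.03,0,0,0.72,1]
    - [-1,-0.67,-0.03,0,0,0.85,1]
    - [-1,-0.67,-0.03,0,0,0.9,1]
  grip_force: 40

```text
time_s: 0.82
eef_pos: [0.4051, 0.36, 0.253]
tool_rot: [[-0.687, 0.726, 0.003], [0.726, 0.687, -0.005], [-0.006, -0.001, -1.0]]
wrist_force: [-0.7, -1.3, -0.3]
grip_width: 0.0852
grasp_force: 0.0
```

```bash
python3 go.py .683 -.02 .26 11
```

```text
shift [-1.868 -0.237 -0.016] turn [1.000e-03 1.300e-02 1.132e+00] rows 11.291447345242378 t 0.8167
```

Call:
apply_moves:
  targets:
    - [-0.13,-0.02,0,0,0,0.14,1]
    - [-0.27,-0.03,0,0,0,0.28,1]
    - [-0.41,-0.05,0,0,0,0.42,1]
    - [-0.55,-0.07,0,0,0,0.56,1]
    - [-0.69,-0.09,0,0,0,0.7,1]
    - [-0.83,-0.1,0,0,0,0.84,1]
    - [-0.95,-0.12,0,0,0,0.96,1]
    - [-1,-0.13,0,0,0,1,1]

```text
time_s: 1.48
eef_pos: [0.5534, 0.1606, 0.2527]
tool_rot: [[-0.26, 0.966, 0.002], [0.966, 0.26, -0.004], [-0.004, 0.001, -1.0]]
wrist_force: [0.6, -0.7, -1.0]
grip_width: 0.0852
grasp_force: 0.0
```

```bash
python3 go.py .683 -.02 .26 11
```

```text
shift [-0.833  0.313 -0.026] turn [0.001 0.008 0.142] rows 5.334702603674251 t 1.4833
```

Call:
apply_moves:
  targets:
    - [-0.15,0.06,0,0,0,0.05,1]
    - [-0.3,0.11,-0.01,0,0,0.1,1]
    - [-0.45,0.17,-0.02,0,0,0.14,1]
    - [-0.6,0.225,-0.02,0,0,0.14,1]
    - [-0.75,0.28,-0.02,0,0,0.14,1]
    - [-0.83,0.313,-0.026,0,0.008,0.14,1]
    - [-0.83,0.313,-0.026,0,0.008,0.14,1]

```text
time_s: 2.07
eef_pos: [0.6835, -0.0198, 0.2584]
tool_rot: [[-0.193, 0.981, -0.001], [0.981, 0.193, -0.001], [-0.001, -0.001, -1.0]]
wrist_force: [0.5, -0.1, 0.6]
grip_width: 0.0852
grasp_force: 0.0
```

```bash
python3 - <<'E'
from h import *
C=cam('wrist');save('w1',C[0]);print(C[1:4],C[4].round(3))
E
python3 go.py .683 -.02 .26 11
```

```text
(np.float64(350.26146832655775), 279.4211361899336, 208.33965035407635) [[ 0.981  0.185  0.049  0.67 ]
 [ 0.192 -0.947 -0.258  0.046]
 [-0.001  0.262 -0.965  0.387]
 [ 0.     0.     0.     1.   ]]
shift [-0.017 -0.001 -0.007] turn [-0.003 -0.005  0.011] rows 0.10970079933771175 t 2.1167
```

View pics/w1.png

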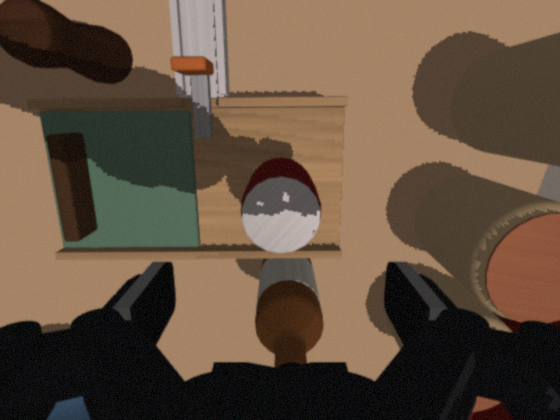

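The wrist view shows the tin top centred at (281,215), the orange tab's top at (191,63), and the keeper square to the tool. The oil bottle's shoulder is at (290,318).

```bash
python3 - <<'E'
from h import *
C=cam('wrist')
X=np.array([.982,.191])
hsv=cv2.cvtColor(C[0],cv2.COLOR_RGB2HSV)
m=cv2.inRange(hsv,(0,0,95),(179,70,255));m[:170]=0;m[262:]=0;m[:,:230]=0;m[:,330:]=0
m=cv2.morphologyEx(m,cv2.MORPH_OPEN,np.ones((5,5)))
c=max(cv2.findContours(m,0,2)[0],key=cv2.contourArea);e=cv2.fitEllipse(cv2.convexHull(c));print('tin',e,ray(C,*e[0],.161))
for n,u,v,z in[('tab',191,63,.113),('oilsh',290,318,.13),('rim+y a',40,102,.08),('rim+y b',345,101,.08),('rim-y a',60,253,.08),('rim-y b',340,250,.08),('bar',71,150,.108),('coverfront',197,180,.075),('mill',20,30,.135)]:
    print(n,ray(C,u,v,z).round(4))
T=cam('top');print('oilcap',ray(T,327,149,.2))
E
```

```text
tin ((281.5013732910156, 230.4398651123047), (54.010982513427734, 80.4682846069336), 89.79959106445312) [ 0.68480584 -0.02487297  0.161     ]
tab [0.5982 0.0724 0.113 ]
oilsh [ 0.7089 -0.1086  0.13  ]
rim+y a [0.4693 0.0201 0.08  ]
rim+y b [0.7202 0.0709 0.08  ]
rim-y a [ 0.4907 -0.1142  0.08  ]
rim-y b [ 0.748  -0.0597  0.08  ]
bar [ 0.5123 -0.0093  0.108 ]
coverfront [ 0.6066 -0.0211  0.075 ]
mill [0.4912 0.0687 0.135 ]
oilcap [ 0.70830642 -0.12609286  0.2       ]
```

Call:
apply_moves:
  targets:
    - [0.01,0,0.12,0,0,0,1]
    - [0.01,0,0.25,0,0,0,1]
    - [0.01,0,0.38,0,0,0,1]
    - [0.01,0,0.48,0,0,0,1]
    - [0.01,0,0.54,0,0,0,1]
    - [0.01,0,0.57,0,0,0,1]
    - [0.01,0,0.57,0,0,0,1]

```text
time_s: 2.8
eef_pos: [0.6798, -0.0068, 0.1149]
tool_rot: [[-0.204, 0.979, -0.005], [0.979, 0.204, 0.006], [0.007, -0.004, -1.0]]
wrist_force: [-0.1, -0.1, 1.1]
grip_width: 0.0854
grasp_force: 0.0
```

Call:
apply_moves:
  targets:
    - [0,0,0,0,0,0,-0.3]
    - [0,0,0,0,0,0,-0.3]
    - [0,0,0,0,0,0,-0.3]
    - [0,0,0,0,0,0,-0.3]
    - [0,0,0,0,0,0,-0.3]
    - [0,0,0,0,0,0,-0.3]
    - [0,0,0,0,0,0,-0.3]
    - [0,0,0,0,0,0,-0.3]
  grip_force: 40

```text
time_s: 3.47
eef_pos: [0.6826, -0.0094, 0.1191]
tool_rot: [[-0.201, 0.98, 0.003], [0.98, 0.201, 0.004], [0.004, 0.003, -1.0]]
wrist_force: [-2.1, 1.2, 6.9]
grip_width: 0.0572
grasp_force: 42.5
```

Call:
apply_moves:
  targets:
    - [0,0,-0.08,0,0,0,-0.3]
    - [0,0,-0.18,0,0,0,-0.3]
    - [0,0,-0.28,0,0,0,-0.3]
    - [0,0,-0.38,0,0,0,-0.3]
    - [0,0,-0.44,0,0,0,-0.3]
    - [0,0,-0.44,0,0,0,-0.3]

```text
time_s: 3.97
eef_pos: [0.6836, -0.0107, 0.2311]
tool_rot: [[-0.2, 0.98, 0.007], [0.98, 0.2, 0.003], [0.002, 0.008, -1.0]]
wrist_force: [-0.1, -0.9, -1.1]
grip_width: 0.0566
grasp_force: 42.8
```

```bash
python3 go.py .515 .327 .23 11
```

```text
shift [ 1.458 -0.39   0.004] turn [ 0.016 -0.004  0.02 ] rows 9.050476089232468 t 3.9667
```

Call:
apply_moves:
  targets:
    - [0.06,-0.02,0,0,0,0,-0.3]
    - [0.17,-0.05,0,0,0,0,-0.3]
    - [0.3,-0.08,0,0,0,0,-0.3]
    - [0.43,-0.115,0,0,0,0,-0.3]
    - [0.56,-0.15,0,0.01,0,0,-0.3]
    - [0.69,-0.185,0,0.01,0,0,-0.3]
    - [0.82,-0.22,0,0.01,0,0,-0.3]
    - [0.95,-0.25,0,0.01,0,0,-0.3]

```text
time_s: 4.63
eef_pos: [0.5705, 0.2111, 0.226]
tool_rot: [[-0.2, 0.98, -0.009], [0.98, 0.2, 0.002], [0.004, -0.009, -1.0]]
wrist_force: [0.2, 0.9, -1.6]
grip_width: 0.0568
grasp_force: 42.8
```

```bash
python3 go.py .515 .327 .23 11
```

```text
shift [ 0.499 -0.125 -0.013] turn [-0.017 -0.007  0.02 ] rows 3.0837366635497294 t 4.6333
```

Call:
apply_moves:
  targets:
    - [0.13,-0.03,0,0,0,0,-0.3]
    - [0.26,-0.065,0,0,0,0,-0.3]
    - [0.37,-0.09,0,0,0,0,-0.3]
    - [0.45,-0.11,0,0,0,0,-0.3]
    - [0.48,-0.12,0,0,0,0,-0.3]
    - [0.48,-0.12,0,0,0,0,-0.3]
    - [0.48,-0.12,0,0,0,0,-0.3]

```text
time_s: 5.22
eef_pos: [0.5194, 0.3199, 0.2275]
tool_rot: [[-0.2, 0.98, -0.006], [0.98, 0.2, 0.0], [0.002, -0.006, -1.0]]
wrist_force: [-0.8, 0.0, -1.8]
grip_width: 0.0569
grasp_force: 42.8
```

```bash
python3 - <<'E'
from h import *
C=cam('wrist');save('w2',C[0]);np.savez('w2.npz',f=C[0],F=C[1],cx=C[2],cy=C[3],T=C[4])
E
python3 go.py .515 .327 .075 11
```

```text
shift [ 0.035 -0.011  0.612] turn [-0.011 -0.002  0.014] rows 3.6734713858837647 t 5.2667
```

View pics/w2.png

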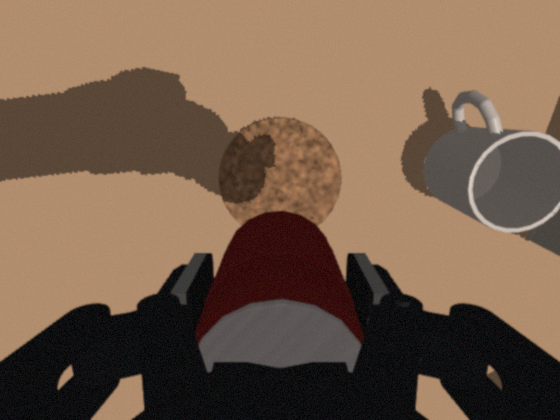

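The wrist view shows the tin held upright. The trivet spans columns 219–342, with its top edge at row 117 and its centre near (280,176). The far edge of the tin's base is at (281,211).

```bash
python3 - <<'E'
from h import *
w=np.load('w2.npz');C=(w['f'],w['F'],w['cx'],w['cy'],w['T'])
for u,v in[(280.5,176),(219,176),(342,176),(280.5,117)]:print(ray(C,u,v,.01).round(4))
Y=np.array([-.196,.98])
p=ray(C,281,211,.175);print('tin edge',p.round(4),'centre',p[:2]-.029*Y)
E
```

```text
[0.517  0.3268 0.01  ]
[0.4568 0.3145 0.01  ]
[0.5771 0.339  0.01  ]
[0.5056 0.3826 0.01  ]
tin edge [0.5159 0.3362 0.175 ] centre [0.52161721 0.3077395 ]
```

Call:
apply_moves:
  targets:
    - [0.06,-0.01,0.12,0,0,0,-0.3]
    - [0.06,-0.01,0.26,0,0,0,-0.3]
    - [0.06,-0.01,0.4,0,0,0,-0.3]
    - [0.06,-0.01,0.5,0,0,0,-0.3]
    - [0.06,-0.01,0.57,0,0,0,-0.3]
    - [0.06,-0.01,0.62,0,0,0,-0.3]
    - [0.06,-0.01,0.62,0,0,0,-0.3]
    - [0.06,-0.01,0.62,0,0,0,-0.3]

```text
time_s: 5.93
eef_pos: [0.5139, 0.3348, 0.0736]
tool_rot: [[-0.198, 0.98, -0.005], [0.98, 0.198, 0.002], [0.003, -0.005, -1.0]]
wrist_force: [0.7, -0.2, -2.2]
grip_width: 0.0574
grasp_force: 42.7
```

Call:
apply_moves:
  targets:
    - [0,0,0.01,0,0,0,-0.3]
    - [0,0,0.018,0,0,0,-0.3]
    - [0,0,0.026,0,0,0,-0.3]
    - [0,0,0.032,0,0,0,-0.3]
    - [0,0,0.036,0,0,0,-0.3]
    - [0,0,0.036,0,0,0,-0.3]

```text
time_s: 6.43
eef_pos: [0.5126, 0.3363, 0.0645]
tool_rot: [[-0.201, 0.98, -0.006], [0.98, 0.201, 0.003], [0.004, -0.005, -1.0]]
wrist_force: [-0.6, 0.7, -1.5]
grip_width: 0.0567
grasp_force: 42.8
```

Call:
apply_moves:
  targets:
    - [0,0,0.004,0,0,0,-0.3]
    - [0,0,0.008,0,0,0,-0.3]
    - [0,0,0.008,0,0,0,-0.3]
    - [0,0,0.008,0,0,0,-0.3]

```text
time_s: 6.77
eef_pos: [0.5129, 0.3364, 0.0632]
tool_rot: [[-0.201, 0.98, -0.006], [0.98, 0.201, 0.003], [0.004, -0.005, -1.0]]
wrist_force: [-2.3, -0.2, 4.3]
grip_width: 0.0569
grasp_force: 43.0
```

Call:
apply_moves:
  targets:
    - [0,0,0,0,0,0,0.5]
    - [0,0,0,0,0,0,1]
    - [0,0,0,0,0,0,1]
    - [0,0,0,0,0,0,1]
    - [0,0,0,0,0,0,1]
    - [0,0,0,0,0,0,1]

```text
time_s: 7.27
eef_pos: [0.5128, 0.3362, 0.0623]
tool_rot: [[-0.201, 0.98, -0.006], [0.98, 0.201, 0.003], [0.004, -0.005, -1.0]]
wrist_force: [0.3, 0.4, -0.3]
grip_width: 0.0852
grasp_force: 0.0
```

Call:
apply_moves:
  targets:
    - [0,0,-0.05,0,0,0,1]
    - [0,0,-0.13,0,0,0,1]
    - [0,0,-0.25,0,0,0,1]
    - [0,0,-0.4,0,0,0,1]
    - [0,0,-0.55,0,0,0,1]
    - [0,0,-0.64,0,0,0,1]
    - [0,0,-0.64,0,0,0,1]

```text
time_s: 7.85
eef_pos: [0.5171, 0.3371, 0.2301]
tool_rot: [[-0.2, 0.98, 0.006], [0.98, 0.2, 0.01], [0.009, 0.008, -1.0]]
wrist_force: [0.8, -0.9, 0.0]
grip_width: 0.0854
grasp_force: 0.0
```

```bash
python3 - <<'E'
from h import *
C=cam('wrist');f=C[0]
T=cam('top');
save('chk',np.hstack([f[:, 100:460],cv2.resize(T[0][170:275,120:230],(440,420),interpolation=cv2.INTER_CUBIC)]))
np.savez('w3.npz',f=C[0],F=C[1],cx=C[2],cy=C[3],T=C[4])
E
python3 go.py .593 .042 .22 11.5
```

```text
shift [-1.215  0.074  0.011] turn [-0.005 -0.011  0.003] rows 7.299289729744229 t 7.95
```

View pics/chk.png

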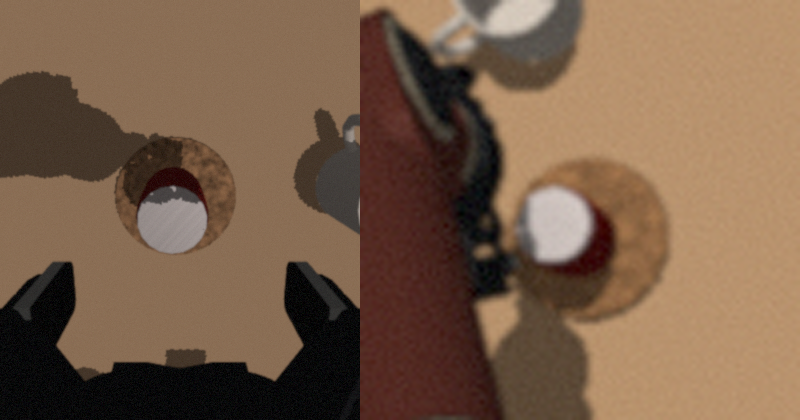

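The tin stands upright on the trivet. In the wrist frame its top centre is at (272,219), and the trivet spans columns 215–336 with its top edge at row 135. I'll check the offset.

```bash
python3 - <<'E'
from h import *
w=np.load('w3.npz');C=(w['f'],w['F'],w['cx'],w['cy'],w['T'])
print('tin',ray(C,272.5,220,.105),'trivet',ray(C,275.5,195,.01),ray(C,275.5,135,.01))
E
```

```text
tin [0.51415923 0.32670057 0.105     ] trivet [0.51641363 0.32551196 0.01      ] [0.50463463 0.38428833 0.01      ]
```

Call:
apply_moves:
  targets:
    - [-0.12,0.01,0,0,0,0,0]
    - [-0.27,0.02,0,0,0,0,-1]
    - [-0.42,0.03,0,0,0,0,-1]
    - [-0.57,0.035,0,0,0,0,-1]
    - [-0.72,0.045,0,0,0,0,-1]
    - [-0.87,0.055,0,0,0,0,-1]
    - [-0.97,0.06,0,0,0,0,-1]
    - [-1,0.06,0,0,0,0,-1]

```text
time_s: 8.62
eef_pos: [0.5785, 0.0866, 0.2202]
tool_rot: [[-0.192, 0.981, -0.008], [0.981, 0.192, -0.002], [-0.001, -0.008, -1.0]]
wrist_force: [-0.1, -0.6, -0.9]
grip_width: -0.0001
grasp_force: 0.0
```

```bash
python3 go.py .603 .042 .22 11.5; python3 - <<'E'
from h import *
C=cam('wrist')
hsv=cv2.cvtColor(C[0],cv2.COLOR_RGB2HSV);m=cv2.inRange(hsv,(3,150,60),(14,255,255))
for c in cv2.findContours(m,0,2)[0]:
    if cv2.contourArea(c)>60: r=cv2.minAreaRect(c);print(r,[ray(C,*p,.113)[:2].round(3) for p in cv2.boxPoints(r)])
save('w4',C[0])
E
```

```text
shift [-0.194  0.062  0.   ] turn [-0.017  0.001 -0.016] rows 1.2192269695371996 t 8.6167
((302.0, 235.5), (25.0, 34.0), 90.0) [array([0.582, 0.08 ]), array([0.606, 0.084]), array([0.61 , 0.066]), array([0.586, 0.061])]
```

View pics/w4.png

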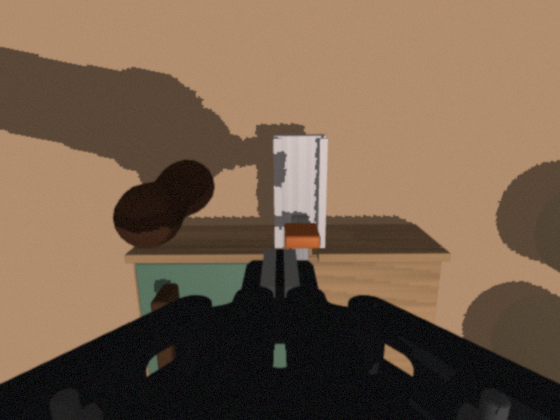

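Call:
apply_moves:
  targets:
    - [-0.1,0.03,0,0,0,0,-1]
    - [-0.194,0.06,0,-0.01,0,-0.01,-1]
    - [-0.194,0.06,0,-0.01,0,-0.01,-1]
    - [-0.194,0.06,0.12,-0.01,0,-0.01,-1]
    - [-0.194,0.06,0.25,-0.01,0,-0.01,-1]
    - [-0.194,0.06,0.38,-0.01,0,-0.01,-1]
    - [-0.194,0.06,0.43,-0.01,0,-0.01,-1]
    - [-0.194,0.06,0.43,-0.01,0,-0.01,-1]

```text
time_s: 9.33
eef_pos: [0.5989, 0.0517, 0.1091]
tool_rot: [[-0.208, 0.978, -0.011], [0.978, 0.208, 0.004], [0.006, -0.01, -1.0]]
wrist_force: [-1.1, 0.3, -0.3]
grip_width: 0.0002
grasp_force: 0.0
```

```bash
python3 go.py .603 .042 .103 11.5; python3 go.py .593 .089 .103 11.5
```

```text
shift [-0.042  0.008  0.024] turn [-0.019 -0.012  0.017] rows 0.29186316267912443 t 9.3333
shift [0.151 0.008 0.025] turn [-0.019 -0.012  0.017] rows 0.9170879365646438 t 9.3333
```

Call:
apply_moves:
  targets:
    - [0,0.005,0.02,0,0,0,-1]
    - [0.02,0.005,0.024,0,0,0,-1]
    - [0.05,0.005,0.024,0,0,0,-1]
    - [0.08,0.005,0.024,0,0,0,-1]
    - [0.11,0.005,0.024,0,0,0,-1]
    - [0.14,0.005,0.024,0,0,0,-1]
    - [0.16,0.005,0.024,0,0,0,-1]
    - [0.16,0.005,0.024,0,0,0,-1]

```text
time_s: 10.0
eef_pos: [0.5952, 0.092, 0.1083]
tool_rot: [[-0.208, 0.978, -0.001], [0.978, 0.208, 0.006], [0.006, 0.001, -1.0]]
wrist_force: [-0.1, 0.0, -0.1]
grip_width: 0.0
grasp_force: 0.0
```

Call:
apply_moves:
  targets:
    - [0.01,0,0.01,0,0,0,-1]
    - [0.02,0,0.015,0,0,0,-1]
    - [0.03,0,0.015,0,0,0,-1]
    - [0.04,0,0.015,0,0,0,-1]

```text
time_s: 10.33
eef_pos: [0.5948, 0.0947, 0.1045]
tool_rot: [[-0.203, 0.979, 0.003], [0.979, 0.203, -0.002], [-0.002, 0.002, -1.0]]
wrist_force: [3.8, -10.6, -0.3]
grip_width: 0.0
grasp_force: 5.5
```

Call:
apply_moves:
  targets:
    - [0.01,0,0,0,0,0,-1]
    - [0.015,0,0,0,0,0,-1]
    - [0.015,0,0,0,0,0,-1]

```text
time_s: 10.58
eef_pos: [0.5947, 0.0947, 0.1045]
tool_rot: [[-0.2, 0.98, 0.004], [0.98, 0.2, -0.006], [-0.007, 0.002, -1.0]]
wrist_force: [5.0, -11.8, -0.7]
grip_width: 0.0001
grasp_force: 6.2
```

Call:
apply_moves:
  targets:
    - [-0.04,0,0,0,0,0,-1]
    - [-0.06,0,-0.04,0,0,0,-1]
    - [-0.06,0,-0.2,0,0,0,-1]
    - [-0.06,0,-0.34,0,0,0,-1]
    - [-0.06,0,-0.42,0,0,0,-1]
    - [-0.06,0,-0.42,0,0,0,-1]

```text
time_s: 11.08
eef_pos: [0.5984, 0.0894, 0.2152]
tool_rot: [[-0.207, 0.978, 0.009], [0.978, 0.207, 0.008], [0.006, 0.011, -1.0]]
wrist_force: [0.9, 0.5, 1.2]
grip_width: -0.0002
grasp_force: 0.0
```

```bash
python3 - <<'E'
from h import *
C=cam('wrist')
hsv=cv2.cvtColor(C[0],cv2.COLOR_RGB2HSV);m=cv2.inRange(hsv,(3,150,60),(14,255,255))
for c in cv2.findContours(m,0,2)[0]:
    if cv2.contourArea(c)>60: r=cv2.minAreaRect(c);print(r,[ray(C,*p,.113)[:2].round(3) for p in cv2.boxPoints(r)])
E
python3 go.py .483 -.050 .21 11.5
```

```text
((270.5, 179.5), (19.0, 35.0), 90.0) [array([0.575, 0.117]), array([0.598, 0.121]), array([0.601, 0.109]), array([0.578, 0.104])]
shift [-0.451 -0.561  0.003] turn [ 0.012 -0.013  0.016] rows 4.315289384125113 t 11.1333
```

Call:
apply_moves:
  targets:
    - [-0.1,-0.13,0,0,0,0,-1]
    - [-0.2,-0.26,0,0,0,0,-1]
    - [-0.3,-0.39,0,0,0,0,-1]
    - [-0.4,-0.51,0,0,0,0,-1]
    - [-0.46,-0.58,0,0,0,0,-1]
    - [-0.46,-0.6,0,0,0,0.01,-1]
    - [-0.46,-0.6,0,0,0,0.01,-1]

```text
time_s: 11.72
eef_pos: [0.4703, -0.0559, 0.208]
tool_rot: [[-0.198, 0.98, -0.004], [0.98, 0.198, 0.006], [0.006, -0.003, -1.0]]
wrist_force: [0.6, 1.0, 0.3]
grip_width: 0.0001
grasp_force: 0.0
```

```bash
python3 - <<'E'
from h import *
C=cam('top');save('t5',cv2.resize(C[0][150:270,210:350],None,fx=5,fy=5,interpolation=cv2.INTER_CUBIC))
C=cam('wrist');save('w5',C[0])
E
python3 go.py .473 -.053 .106 11.5
```

```text
shift [0.001 0.001 0.409] turn [-0.001 -0.012  0.008] rows 2.449873287107413 t 11.8167
```

View pics/w5.png

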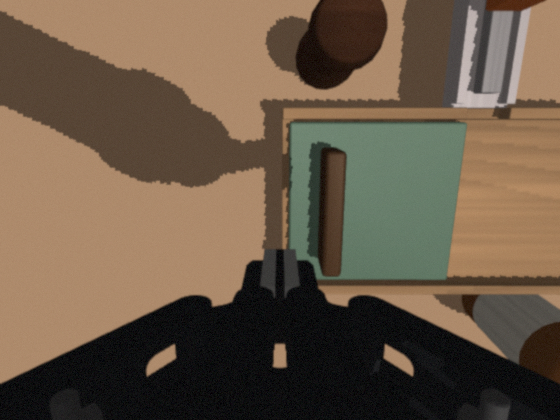

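The wrist view shows the bar at columns 320–345, rows 150–275, and the bolt retracted clear of the cover's front edge. The mill is at (345,30), clear of the path.

```bash
python3 - <<'E'
from h import *
C=cam('wrist')
for u,v in[(338,152),(331,275),(325,152),(320,275)]:print(ray(C,u,v,.108).round(4))
E
```

```text
[ 0.5006 -0.0038  0.108 ]
[ 0.5169 -0.0891  0.108 ]
[ 0.4923 -0.0055  0.108 ]
[ 0.5092 -0.0907  0.108 ]
```

Call:
apply_moves:
  targets:
    - [0,0,0.1,0,0,0,-1]
    - [0,0,0.22,0,0,0,-1]
    - [0,0,0.34,0,0,0,-1]
    - [0,0,0.41,0,-0.01,0,-1]
    - [0,0,0.41,0,-0.01,0,-1]
    - [0,0,0.41,0,-0.01,0,-1]

```text
time_s: 12.37
eef_pos: [0.4728, -0.0541, 0.1052]
tool_rot: [[-0.203, 0.979, -0.002], [0.979, 0.203, -0.0], [0.0, -0.002, -1.0]]
wrist_force: [1.1, 0.4, 0.3]
grip_width: 0.0004
grasp_force: 0.0
```

Call:
apply_moves:
  targets:
    - [0,0.03,0,0,0,0,-1]
    - [0,0.07,0,0,0,0,-1]
    - [0,0.12,0,0,0,0,-1]
    - [0,0.17,0,0,0,0,-1]
    - [0,0.22,0,0,0,0,-1]
    - [0,0.27,0,0,0,0,-1]
    - [0,0.32,0,0,0,0,-1]
    - [0,0.36,0,0,0,0,-1]

```text
time_s: 13.03
eef_pos: [0.5605, -0.0374, 0.1074]
tool_rot: [[-0.201, 0.98, -0.002], [0.98, 0.201, -0.001], [-0.001, -0.002, -1.0]]
wrist_force: [-3.2, -1.7, 0.7]
grip_width: 0.0003
grasp_force: 2.1
```

Call:
apply_moves:
  targets:
    - [0,0.03,0,0,0,0,-1]
    - [0,0.06,0,0,0,0,-1]
    - [0,0.09,0,0,0,0,-1]
    - [0,0.11,0,0,0,0,-1]
    - [0,0.13,0,0,0,0,-1]
    - [0,0.14,0,0,0,0,-1]
    - [0,0.14,0,0,0,0,-1]

```text
time_s: 13.62
eef_pos: [0.5961, -0.0301, 0.1062]
tool_rot: [[-0.201, 0.98, 0.002], [0.98, 0.201, -0.001], [-0.001, 0.002, -1.0]]
wrist_force: [-0.7, -0.5, 0.7]
grip_width: -0.0002
grasp_force: 0.3
```

Call:
apply_moves:
  targets:
    - [0,0.01,0,0,0,0,-1]
    - [0,0.02,0,0,0,0,-1]
    - [0,0.03,0,0,0,0,-1]
    - [0,0.035,0,0,0,0,-1]
    - [0,0.04,0,0,0,0,-1]
    - [0,0.04,0,0,0,0,-1]

```text
time_s: 14.12
eef_pos: [0.601, -0.0291, 0.1059]
tool_rot: [[-0.2, 0.98, -0.009], [0.98, 0.2, -0.001], [0.001, -0.009, -1.0]]
wrist_force: [-9.9, -1.4, 7.2]
grip_width: -0.0004
grasp_force: 4.8
```

Call:
apply_moves:
  targets:
    - [0,0.015,0,0,0,0,-1]
    - [0,0.03,0,0,0,0,-1]
    - [0,0.03,0,0,0,0,-1]
    - [0,0.03,0,0,0,0,-1]

```text
time_s: 14.45
eef_pos: [0.6014, -0.0291, 0.1056]
tool_rot: [[-0.198, 0.98, -0.024], [0.98, 0.198, -0.001], [0.004, -0.024, -1.0]]
wrist_force: [-21.2, -2.4, 17.7]
grip_width: 0.0001
grasp_force: 11.2
```

Call:
apply_moves:
  targets:
    - [0,-0.03,0,0,0,0,-1]
    - [0,-0.1,0,0,0,0,-1]
    - [0,-0.12,-0.15,0,0,0,-1]
    - [0,-0.12,-0.3,0,0,0,-1]
    - [0,-0.12,-0.42,0,0,0,-1]
    - [0,-0.12,-0.42,0,0,0,-1]

```text
time_s: 14.95
eef_pos: [0.5882, -0.0333, 0.2183]
tool_rot: [[-0.201, 0.979, 0.017], [0.98, 0.201, -0.002], [-0.005, 0.017, -1.0]]
wrist_force: [0.9, 0.2, 0.4]
grip_width: 0.0001
grasp_force: 0.0
```

```bash
python3 - <<'E'
from h import *
C=cam('wrist');T=cam('scene')
save('fin',np.hstack([cv2.resize(C[0],(400,300)),cv2.resize(T[0][150:390,170:490],(400,300))]))
np.savez('w6.npz',f=C[0],F=C[1],cx=C[2],cy=C[3],T=C[4])
E
```

```text
(no output)
```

View pics/fin.png

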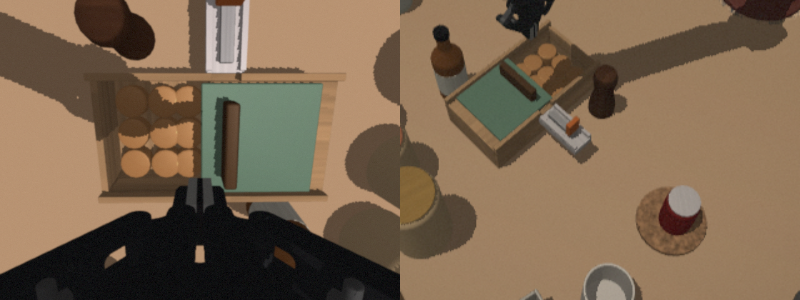

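The cover is against its end stop: force rose to 21 N with no further motion, and about 16 mm of deck still shows. The lock is out and the tin is upright on the trivet. The arm is clear of everything.

```bash
python3 -c "
from rig import close_job
print(close_job())"
```

```text
the job is handed in; nothing more can be done
None
```

I handed the job in at about 15 s of robot time: the tin stands upright on the trivet about 3 mm off centre, the lock is fully out, the cover is fully open, the nearby bystanders look unmoved, and no verdict was returned.

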